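# Fill and pull the sorting cup from under the tin funnel

## Robot

A 7-joint arm with a two-finger parallel gripper is mounted at the origin on the work surface. World frame = base frame: x ahead of the robot, y to its left, z up, the work surface at z = 0. Lengths are in m, angles in rad, forces in N, time in s.
With the tool pointing down it reaches from about 0.425 to 0.875 m from the base axis. Payload 4.7 kg.
Tool frame: the origin (TCP) lies midway between the tips of the shut fingers; the grasp point (between the pads) lies 19 mm behind it (robot.tcp_to_grasp is the distance from the TCP to the grasp point, in m); z points along the fingers, y is the line along which they close (so a half turn about z gives the same grasp; the last joint's range is limited). The gripper opens to 87 mm and grips with 3 to 60 N. Pads are 19 mm wide; open, the fingers measure 117 mm over their backs; the gripper's body (75 mm by 190 mm) begins 51 mm behind the grasp point.
Start: joints at [1.266, 0.321, -0.07, 1.45, 0.023, 1.371, -0.057], TCP at [0.204, -0.617, 0.223] pointing down, gripper open.
Joint ranges: [-2.86, 2.86], [-0.3, 2.09], [-1.38, 1.24], [0.06, 2.45], [-1.56, 4.7], [0.09, 2.05], [-2.69, 2.69]. Speed limits (rad/s): [2.57, 2.57, 3.14, 3.14, 3.14, 3.14, 3.14].

## Interface

Orientations are given as a 3x3 rotation matrix whose columns are the frame's x, y, z axes.
In Python, from station import robot gives the robot as it stands.
- The arm moves only by the tool play_rows, never from a script. Its argument "rows" is a list of rows, each a list of 5 numbers: the closure, from -1 (fully open) to 1 (shut), so that 0 is half open, then the shift along the world's x, y, z in m, then the turn about the world's z in degrees. A call has 1 to 20 rows; each row shifts and turns the commanded pose from where the row before left it; what a row does not reach is not made up. A row lasts 1/8 s, in which the tool goes at most 62.5 mm and 10.7 degrees, less where a joint would pass 70% of its speed; a pose out of reach is approached as far as the arm can. A call is refused whole if a number of a shift passes 0.0625 or a number of a turn 10.7, either way. A call with a gripper value outside its range is refused whole. The fingers move at their own pace and stop on an object; the grip force is fixed at half the most. Time passes only in rows, so rows that do not move let the fingers close. It gives the time, the measured TCP pose, the force, the opening and the grip force at its end, in the units of the state.
- robot.sense(): the state, without advancing time (a new reading comes with each control period).
- robot.capture(name): name is "side" or "top"; returns the picture (384x512x3 uint8, blue, green, red); there is no depth.
- robot.camera_model(name): a dict with "camera_matrix" (3x3 intrinsics, pixels), "k1" (the pictures are not rectified: a ray, as slopes to the right and down, at radius r is drawn at 1 + k1 r^2 times it, then the intrinsics apply), "pose" (4x4, takes a point from camera to world coordinates). Camera axes: x right, y down, z forward; pixel columns grow to the right and rows downward; lengths in m; the calibration is good to about 2 mm. A picture is of the moment at which its call begins. camera_model takes no time and is no camera call.
- robot.hand_in(): hands the job in; it is judged then, once.
The state is a dict: "clock": time; "q": joint angles; "joint_velocities": joint speeds; "tau": joint torques, N m; "tcp_pos": TCP position; "ee_rot": TCP orientation; "force": force on the tool from outside, world axes, zero at the start; "wrist_torque": the same for the moment, N m; "grip_width": opening from 0.0 (shut) to 1.0 (fully open); "finger_force": force on a finger pad.
Only numpy, scipy, OpenCV 4.12 (cv2) and the standard library are available. Lean on these libraries where they do the work, as an engineer would, in place of code of your own. Each camera call takes 0.05 s, during which the arm holds its last target. There are 200 camera calls.

## Task

Fill the clear sorting cup and take it out: swing the red-tipped sprung gate lever under the tin funnel to its stop, keep it there a moment until the three blue valve caps have dropped into the cup, and let it return fully shut. Then, since the funnel blocks its top, draw the cup by its yellow grip out sideways through the narrow opening and stand it upright in the middle of the round black rubber mat, with the caps still inside. Do not knock or shift the gauge, core tool, valve stem, bottle or tin standing around.

Things in the scene. Friction and masses are not known exactly. Their poses are not given: they have to be found in the camera images.
- station: Fixed sorting station; origin on the table below the funnel's axis, x away from the opening, y to the lever's side, z up. Steel base plate 6 mm thick, x -50 to 105, y -55 to 55 mm. Above the cup, a clear deck plate (x -48 to 108, y -55 to 75, z 108 to 112 mm) carried by two posts at x = 95 mm.
- stall_mouth (a point): Middle of the stall's only opening, 82 mm wide, at the station's -x side (35 mm from the funnel's axis, 47 mm above the table); axes as the station's. The stall has clear walls to 88 mm high: cheeks with inner faces 41 mm to each side, reaching 85 mm back from here, and a back wall.
- funnel_rim (a point): Centre of the tin funnel's rim, 62 mm in radius, 226 mm above the table. The cone narrows down to a clear neck (bore 37 mm, 98 to 172 mm high). The rim overhangs: an upright gripper has no room at the cup's grip, so lean it back, away from the funnel (about 35 degrees).
- gate_lever (a joint): Sprung gate lever on a vertical pivot, rad: 0 = at rest, gate shut; 0.95 = at its stop, gate open. Growing values turn counter-clockwise seen from above: the free end moves to the station's -x side. The spring pulls back with about 1.3 N at the red grip at rest, 3.2 N at the stop, and brings it home by itself when let go. The caps fall within 0.3 s once it is open.
- lever_pivot (a point): Point on the lever's pivot axis at the lever's height, 55 mm to the station's +y from the funnel axis, 102 mm above the table; axes as the station's.
- lever_grip (a point): Centre of the lever's red plastic grip, 16 x 16 mm in section and 60 mm long along the lever, 120 mm from the pivot axis, 101 mm above the table (free below and above it). At rest the lever points from the pivot 0.2 rad counter-clockwise of the station's +y. To open it, push its +x side.
- cup_center (a point): Centre, half-way up, of the clear cup: outer diameter 72 mm, height 80 mm, wall 4 mm, flat underside 40 mm below this point, about 0.2 kg with caps. Its -x axis points to the yellow grip, z up. At the start it stands on the base plate in the stall, grip out of the opening, 5 mm clear at each side, 8 mm under the gate.
- cup_grip (a point): Point to grasp on the cup's upright yellow grip, a flat tab 12 mm thick (cup's y), 52 mm tall, reaching from 34 to 92 mm out from the cup's axis; this point is 70 mm out (cup's -x) and 8 mm above the cup's centre height. Axes as the cup's.
- cap0_center (a point): Centre of a blue hex large-bore valve cap, 30 mm across corners, 24 mm tall, 20 g; at the start in the funnel's neck, one on another on the gate.
- cap1_center (a point): Centre of a blue hex large-bore valve cap, 30 mm across corners, 24 mm tall, 20 g; at the start in the funnel's neck, one on another on the gate.
- cap2_center (a point): Centre of a blue hex large-bore valve cap, 30 mm across corners, 24 mm tall, 20 g; at the start in the funnel's neck, one on another on the gate.
- mat: Fixed round black rubber mat, 130 mm in diameter, 4 mm thick; origin at the centre of its underside on the table. Where to stand the cup. It changes places with the caps tray.
- caps_tray: Fixed green tray of blue caps, 110 x 80 mm, 45 mm high; origin at the centre of its underside.
- kit_box: Fixed red kit box, 110 x 80 mm, 55 mm high, 65 mm with its handle; origin at the centre of its underside.
- gauge_center (a point): Steel pencil tire gauge lying on the table across the way out of the cup, 150 mm long (its x), 16 mm wide, 12 mm high; its middle. The cup must be lifted over it.
- core_tool_center (a point): Yellow T-shaped valve core tool lying on the table, 105 mm long (its x), 50 mm wide, 12 mm high; its middle.
- valve_stem_center (a point): Black rubber snap-in valve stem standing upright, foot 40 mm in diameter, 75 mm tall; half-way up.
- soap_bottle_center (a point): Green soap bottle standing upright, 56 mm in diameter, 190 mm tall; half-way up.
- patch_tin_center (a point): Patch tin standing upright, 72 mm in diameter, 110 mm tall; half-way up.
- cup: The clear cup itself; origin at the centre of its underside, axes as point cup_center.
Things that resemble listed ones, but are neither listed nor needed, are in the scene too. Of the things like the cup, leave any that is pink or purple; of the rest the smaller one is meant.

How it is judged:
On the way, in this order (a step that is already met when the one before it is completed fails the run):
1. the gate lever is swung to its stop and kept there a moment (value of joint gate_lever above 0.87 rad), for 0.15 s.
2. the lever is back home, the gate shut, with all three caps in the cup (value of joint gate_lever below 0.08 rad and distance between each of cap0_center, cap1_center, cap2_center and cup_center below 0.048 m), for 0.1 s.
3. the cup with its caps is drawn out of the opening on the side of its grip, clear of the station's deck (x of cup_center in the frame of station below -0.085 m and distance between each of cap0_center, cap1_center, cap2_center and cup_center below 0.048 m), for 0.1 s.
At the end, for the whole second after the job is handed in: The cup stands at rest on the mat, upright within 6 degrees, its axis within 30 mm of the mat's centre, all three caps in it, and the gate lever is back home (below 0.08 rad) (all of step 2 and horizontal distance between cup_center and mat below 0.03 m and height (world z) of cup_center between 0.038 and 0.05 m and angle between cup_center's own z axis and vertical below 0.1 rad and linear speed of cup below 0.02 m/s); the robot touches nothing.
It fails at once if the cup is tipped by more than 30 degrees (angle between cup_center's own z axis and vertical above 0.52 rad).
It fails at once if the gauge, core tool, valve stem, bottle or tin is shifted by more than 25 mm or knocked over (distance of any of gauge_center, core_tool_center, valve_stem_center, soap_bottle_center, patch_tin_center from where it was at the start of the episode above 0.025 m).
It also fails if it takes over 64 s, if anything falls off the work surface, if the arm or the gripper's body presses on something with over 40 N, if the wrist force passes 120 N, or if a joint passes its speed limit or range.

## Working session

There is one attempt and no reset: what is moved stays moved. The work goes in short steps, Python scripts to look and compute and a tool call to move; the robot and the scene stay as the last step left them, time stands still between calls to the robot, and variables do not carry over. Pictures are saved under pics/ and viewed, at most 12 in all, crops included, and the job is handed in when it is done.

Besides the shell and the picture viewer there is one more tool, called after "Request:" by a JSON object that holds its "method" and its "body". play_rows: Moves the arm, as the interface text tells. Its arguments: {"type":"object","properties":{"rows":{"type":"array"}},"required":["rows"]}

```bash
mkdir -p pics
cat > h.py <<'E'
import numpy as np, cv2
from station import robot
def cast(cam,uv,z):
    m=robot.camera_model(cam);K=np.array(m["camera_matrix"]);T=np.array(m["pose"])
    d=np.array([(uv[0]-K[0,2])/K[0,0],(uv[1]-K[1,2])/K[1,1]]);s=d.copy()
    for _ in range(20): s=d/(1+m["k1"]*(s@s))
    r=T[:3,:3]@np.array([*s,1]);o=T[:3,3]
    return o+r*(z-o[2])/r[2]
def proj(cam,p):
    m=robot.camera_model(cam);K=np.array(m["camera_matrix"]);T=np.array(m["pose"])
    c=T[:3,:3].T@(np.array(p)-T[:3,3]);s=c[:2]/c[2];s=s*(1+m["k1"]*(s@s))
    return K[:2,:2]@s+K[:2,2]
E
python3 - <<'E'
from h import *
for n in("side","top"):
    im=robot.capture(n);cv2.imwrite(f"pics/{n}0.png",im);cv2.imwrite(f"pics/{n}0b.png",cv2.resize(im,(800,600),interpolation=cv2.INTER_CUBIC));print(n,np.round(robot.camera_model(n)["pose"],3),robot.camera_model(n)["camera_matrix"])
print(robot.sense())
E
```

```text
side [[ 0.999 -0.037  0.009  0.559]
 [-0.033 -0.723  0.69  -0.772]
 [-0.019 -0.689 -0.724  0.971]
 [ 0.     0.     0.     1.   ]] [[457.1017045    0.         255.00520097]
 [  0.         457.1017045  188.33431733]
 [  0.           0.           1.        ]]
top [[-2.600e-02 -9.890e-01  1.480e-01  4.030e-01]
 [-1.000e+00  2.600e-02  0.000e+00  1.000e-03]
 [-4.000e-03 -1.480e-01 -9.890e-01  1.147e+00]
 [ 0.000e+00  0.000e+00  0.000e+00  1.000e+00]] [[380.64239693   0.         259.71432578]
 [  0.         380.64239693 195.52098985]
 [  0.           0.           1.        ]]
{'clock': 0.1, 'q': array([ 1.26608248,  0.32175083, -0.07009238,  1.45154367,  0.02265956,
        1.37080707, -0.0568595 ]), 'joint_velocities': array([ 0.00174443, -0.00150855, -0.00088249, -0.0021035 ,  0.00010989,
       -0.0012605 , -0.00057901]), 'tau': array([ 1.33586636e-04, -4.92572343e+01, -4.05482277e-01, -3.13397777e+01,
       -6.40545948e-02,  3.95551510e-02,  7.54830421e-05]), 'tcp_pos': array([ 0.20351955, -0.61679693,  0.22157438]), 'ee_rot': array([[ 9.49580457e-01,  3.13522717e-01, -6.79564947e-04],
       [ 3.13523418e-01, -9.49579149e-01,  1.58298906e-03],
       [-1.48997672e-04, -1.71623500e-03, -9.99998516e-01]]), 'force': array([-0.12014418,  0.59017725,  0.67216716]), 'wrist_torque': array([ 0.00039574,  0.01883388, -0.00331056]), 'finger_force': 0.0, 'grip_width': 0.996723466074734}
```

View pics/side0b.png

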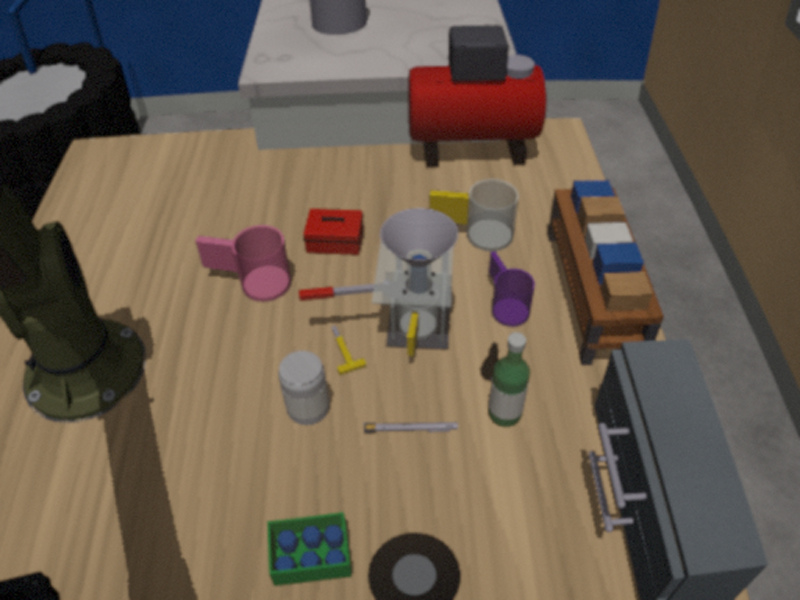

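View pics/top0b.png

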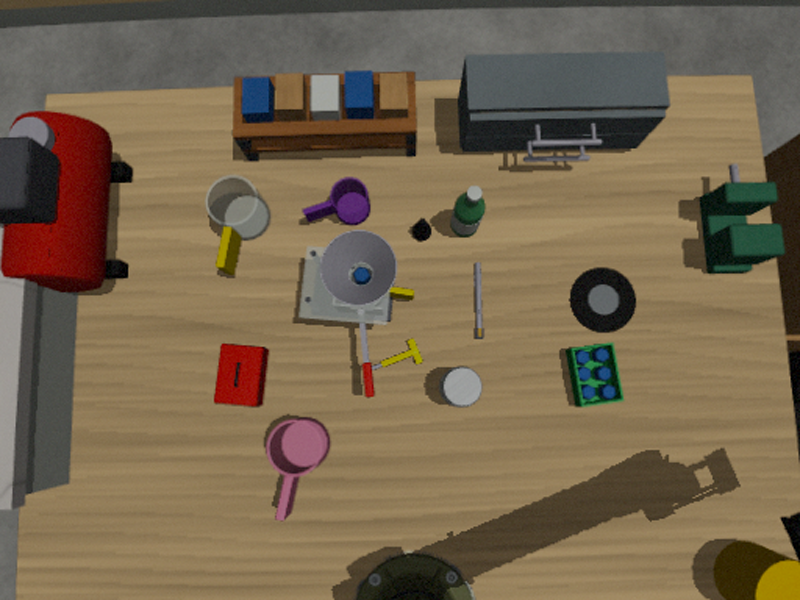

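Views (800x600 scale). Side: station with funnel (420,240), red lever grip (317,293), yellow tab (412,335), mat (415,573), gauge (410,427). Top: rim (358,267), red grip (369,380), tab (402,293), gauge (478,300), mat (603,300), tin (462,387), bottle (468,210), stem (421,230).
Cup candidates are pink (298,445), purple (350,200), a large clear one (238,205), and the clear one in the stall with its tab at (402,293). The stall one fits: it is the smaller clear cup and stands under the funnel.

Run:
```python
from h import *
t=cv2.imread("pics/top0.png");s=cv2.imread("pics/side0.png")
def blobs(im,cam,lo,hi,zs,amin=25,roi=None):
    h=cv2.cvtColor(im,cv2.COLOR_BGR2HSV);m=cv2.inRange(h,np.array(lo),np.array(hi))
    n,l,st,c=cv2.connectedComponentsWithStats(m)
    for i in range(1,n):
        if st[i,4]>=amin and (roi is None or (roi[0]<c[i][0]<roi[1] and roi[2]<c[i][1]<roi[3])):
            r=cv2.minAreaRect(np.argwhere(l==i)[:,::-1].astype(np.float32))
            bx=cv2.boxPoints(r);e=[(bx[0]+bx[1])/2,(bx[2]+bx[3])/2] if np.linalg.norm(bx[0]-bx[1])<np.linalg.norm(bx[1]-bx[2]) else [(bx[1]+bx[2])/2,(bx[3]+bx[0])/2]
            print(cam,st[i],np.round(c[i],1),"w",cast(cam,c[i],zs)[:2].round(3),"ends",[cast(cam,q,zs)[:2].round(3) for q in e])
print("red grip");blobs(t,"top",(0,150,60),(8,255,255),.109,roi=(215,260,210,270));blobs(s,"side",(0,150,60),(8,255,255),.105,roi=(180,230,170,200))
print("yellow");blobs(t,"top",(22,150,60),(32,255,255),.08,roi=(230,280,170,240));blobs(s,"side",(22,150,60),(32,255,255),.06,roi=(210,290,190,250))
print("mat");blobs(t,"top",(0,0,0),(180,255,60),.004,300,(360,410,160,220))
print("blue");blobs(t,"top",(95,120,50),(125,255,255),.165,15,(215,250,165,190))
# rim circle
g=cv2.medianBlur(cv2.cvtColor(t,cv2.COLOR_BGR2GRAY),3)
c=cv2.HoughCircles(g[130:210,190:270],cv2.HOUGH_GRADIENT,1,30,param1=80,param2=15,minRadius=20,maxRadius=28)
print("circ",c)
if c is not None:
    for q in c[0]:
        u=q[:2]+[190,130]; a=cast("top",u,.226); b=cast("top",u+[q[2],0],.226); print(u,a.round(3),np.linalg.norm(a-b))
for nm,uv,z in(("gaugeA",(478,264),.012),("gaugeB",(478,336),.012),("tin",(462,387),.11),("bottletop",(474,193),.19),("stemtop",(421,228),.075),("tray",(595,375),.045),("plateTL",(306,249),.112),("plateBL",(299,318),.112)):
    print(nm,cast("top",np.array(uv)*.64,z)[:2].round(3))
a=cv2.resize(t[140:270,190:290],(600,780))[:600];b=s[120:240,170:300]
cv2.imwrite("pics/crop.png",np.hstack([cv2.resize(t[130:260,190:290],(400,520),interpolation=3),cv2.resize(s[120:250,180:280],(400,520),interpolation=3)]))
```

```text
red grip
top [232 232   8  22 124] [235.3 242.3] w [0.432 0.07 ] ends [array([0.46 , 0.073]), array([0.403, 0.068])]
side [191 184  22   8 140] [201.7 187.3] w [0.43  0.065] ends [array([0.457, 0.067]), array([0.401, 0.062])]
yellow
top [250 184  15   7  80] [257.  186.6] w [0.589 0.008] ends [array([ 0.587, -0.012]), array([0.588, 0.028])]
top [243 217  28  18 176] [259.  226.9] w [0.474 0.005] ends [array([ 0.481, -0.024]), array([0.476, 0.051])]
side [261 200   6  28 121] [263.5 213.9] w [0.59  0.003] ends [array([0.595, 0.053]), array([ 0.584, -0.04 ])]
side [215 215  19  24 172] [222.3 229.3] w [ 0.483 -0.043] ends [array([0.485, 0.005]), array([ 0.489, -0.071])]
mat
top [ 365  172   42   41 1058] [385.2 191.9] w [ 0.575 -0.382] ends [array([ 0.573, -0.447]), array([ 0.577, -0.32 ])]
blue
top [226 171  11  10  77] [231.3 175.5] w [0.605 0.074] ends [array([0.61 , 0.087]), array([0.601, 0.062])]
circ [[[39.5 40.5 23.9]]]
[229.5 170.5] [0.605 0.074 0.226] 0.05912348894844052
gaugeA [ 0.651 -0.142]
gaugeB [ 0.51  -0.136]
tin [ 0.413 -0.093]
bottletop [ 0.734 -0.119]
stemtop [ 0.709 -0.031]
tray [ 0.429 -0.346]
plateTL [0.665 0.177]
plateBL [0.541 0.189]
```

View pics/crop.png

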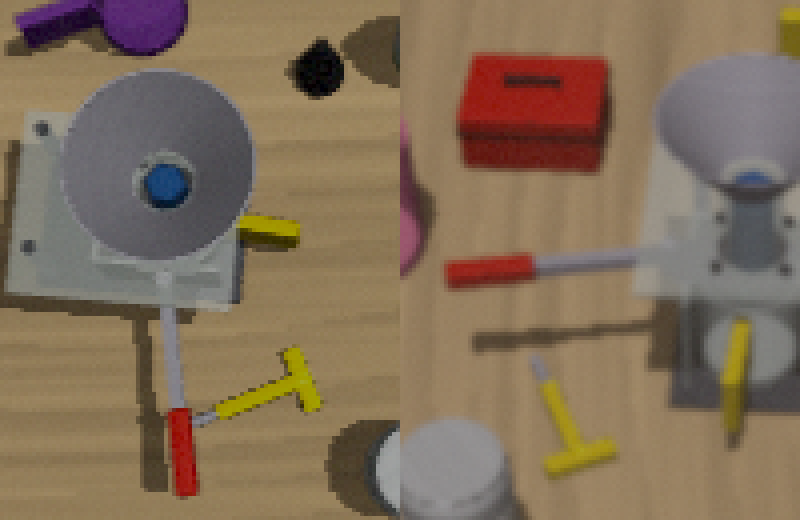

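The crop confirms it: yellow tab under the funnel at left (270,232), lever with red grip at (183,450), clear cup inside the stall. From the deck edge, station yaw is about 84.5°, and the predicted lever grip (0.431,0.067) matches both views (0.432,0.070 and 0.430,0.065). Now I'll go behind the lever.

Request:
{"method": "play_rows", "body": {"rows": [[1,0.035,0.038,0,-2],[1,0.035,0.038,0,-2],[1,0.035,0.038,0,-2],[1,0.035,0.038,0,-2],[1,0.035,0.038,0,-2],[1,0.035,0.038,0,-2],[1,0.035,0.038,0,0],[1,-0.002,0.051,0,0],[1,-0.002,0.051,0,0],[1,-0.002,0.051,0,0],[1,-0.002,0.051,0,0],[1,-0.002,0.051,0,0],[1,-0.002,0.051,0,0],[1,-0.002,0.051,0,0],[1,-0.002,0.051,0,0],[1,-0.002,0.051,0,0],[1,0,0,0,0]]}}

```text
clock: 2.22
tcp_pos: [0.4298, 0.1121, 0.2227]
ee_rot: [[0.993, 0.117, 0.0], [0.117, -0.993, 0.001], [0.0, -0.001, -1.0]]
force: [0.1, -0.6, 0.8]
grip_width: 0.007
finger_force: 0.0
```

Request:
{"method": "play_rows", "body": {"rows": [[1,0,0,-0.049,0],[1,0,0,-0.049,0],[1,0,0,-0.049,0],[1,0,0,0,0]]}}

```text
clock: 2.72
tcp_pos: [0.4272, 0.1062, 0.0725]
ee_rot: [[0.994, 0.109, -0.009], [0.109, -0.994, -0.0], [-0.009, -0.001, -1.0]]
force: [-0.5, -0.1, -0.4]
grip_width: 0.009
finger_force: 0.0
```

Run:
```python
from h import *
im=robot.capture("top");cv2.imwrite("pics/l1.png",cv2.resize(im[130:280,170:320],(600,600),interpolation=3))
piv=np.array([.550,.079])
d=np.r_[.018,.0215,.0215,.0215]
prev=None
for k in range(9):
    a=np.deg2rad(186+54.4*k/8);u=np.array([np.cos(a),np.sin(a)]);n=np.array([u[1],-u[0]])*-1
    n=np.array([np.cos(a-np.pi/2),np.sin(a-np.pi/2)])
    p=piv+.115*u+.022*n
    print(k,p.round(4),None if prev is None else (p-prev).round(4));prev=p
```

```text
0 [0.4333 0.0889] None
1 [0.433 0.075] [-0.0003 -0.0139]
2 [0.4343 0.0611] [ 0.0013 -0.0138]
3 [0.4372 0.0476] [ 0.0029 -0.0136]
4 [0.4417 0.0344] [ 0.0045 -0.0131]
5 [0.4478 0.0219] [ 0.006  -0.0125]
6 [0.4552 0.0102] [ 0.0075 -0.0117]
7 [ 0.464  -0.0005] [ 0.0088 -0.0107]
8 [ 0.4741 -0.0101] [ 0.01   -0.0096]
```

View pics/l1.png

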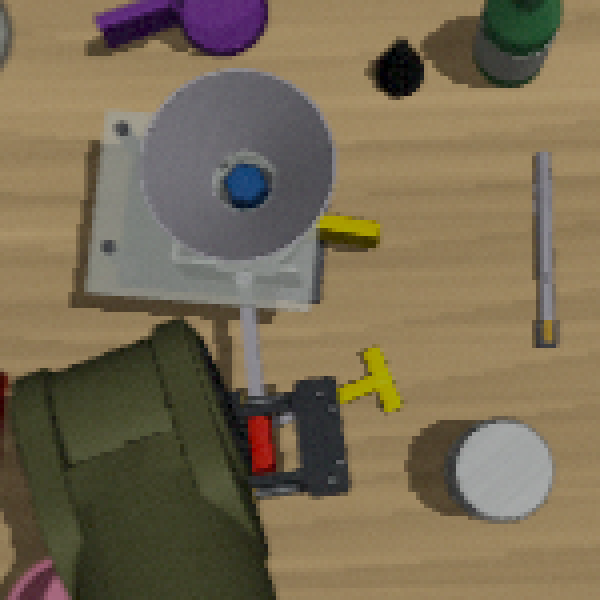

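Fingers are on the lever's +x side, with red grip at (262,445) in the crop. Now I'll swing it round.

Request:
{"method": "play_rows", "body": {"rows": [[1,0.004,-0.017,0,0],[1,0.001,-0.014,0,7],[1,0.001,-0.014,0,7],[1,0.003,-0.014,0,7],[1,0.0045,-0.013,0,7],[1,0.006,-0.0125,0,7],[1,0.0075,-0.012,0,7],[1,0.009,-0.011,0,7],[1,0.009,-0.009,0,5],[1,0,0,0,0],[1,0,0,0,0]]}}

```text
clock: 4.15
tcp_pos: [0.4766, -0.0076, 0.0782]
ee_rot: [[0.496, 0.868, 0.001], [0.868, -0.496, 0.001], [0.002, 0.001, -1.0]]
force: [-3.1, 3.9, 2.0]
grip_width: 0.001
finger_force: 2.6
```

Run:
```python
from h import *
im=robot.capture("top");im2=robot.capture("side");cv2.imwrite("pics/l2.png",np.hstack([cv2.resize(im[130:280,190:290],(400,600),interpolation=3),cv2.resize(im2[120:270,170:270],(400,600),interpolation=3)]))
```

```text
(no output)
```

View pics/l2.png

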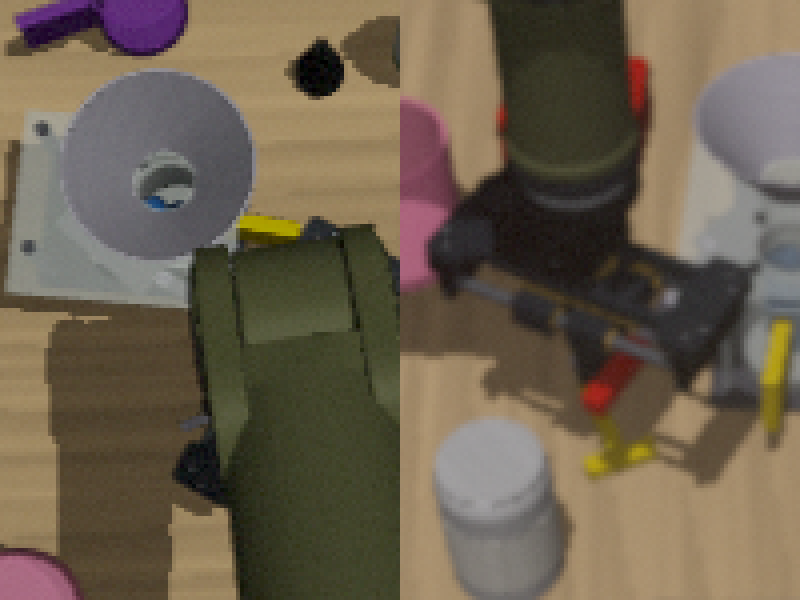

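The neck is now empty and blue shows lower down, so the caps have dropped. I'll push a touch more to be sure of the stop, then return.

Request:
{"method": "play_rows", "body": {"rows": [[1,0.003,-0.002,0,0],[1,0,0,0,0],[1,0,0,0,0]]}}

```text
clock: 4.62
tcp_pos: [0.4771, -0.008, 0.078]
ee_rot: [[0.495, 0.869, -0.004], [0.869, -0.495, 0.002], [0.0, -0.004, -1.0]]
force: [-10.6, 8.2, 9.2]
grip_width: 0.003
finger_force: 6.9
```

Request:
{"method": "play_rows", "body": {"rows": [[1,-0.011,0.009,0,-5],[1,-0.009,0.011,0,-7],[1,-0.008,0.012,0,-7],[1,-0.006,0.013,0,-7],[1,-0.0045,0.013,0,-7],[1,-0.003,0.014,0,-7],[1,-0.001,0.014,0,-7],[1,0,0.014,0,-7],[1,0,0.017,0,0],[1,0,0.01,0,0],[-1,0,0,0.05,0],[-1,0,0,0.05,0],[-1,0,0,0.05,0]]}}

```text
clock: 6.25
tcp_pos: [0.4366, 0.1161, 0.2288]
ee_rot: [[0.994, 0.109, 0.003], [0.109, -0.994, -0.001], [0.003, 0.001, -1.0]]
force: [0.8, 0.4, -0.3]
grip_width: 0.259
finger_force: 0.0
```

Run:
```python
from h import *
im=robot.capture("top");im2=robot.capture("side");cv2.imwrite("pics/t3.png",im);cv2.imwrite("pics/s3.png",im2)
for cam,im in(("top",im),("side",im2)):
    h=cv2.cvtColor(im,cv2.COLOR_BGR2HSV);m=cv2.inRange(h,np.array((20,120,50)),np.array((34,255,255)))
    roi=(245,280,170,205) if cam=="top" else (250,280,190,240)
    mm=np.zeros_like(m);mm[roi[2]:roi[3],roi[0]:roi[1]]=m[roi[2]:roi[3],roi[0]:roi[1]]
    p=np.argwhere(mm>0)[:,::-1].astype(np.float32);b=cv2.boxPoints(cv2.minAreaRect(p));print(cam,len(p),b.round(1).tolist())
    for z in(.072,.08,.054,.02): print(z,[cast(cam,q,z)[:2].round(3).tolist() for q in b])
cv2.imwrite("pics/c3.png",np.hstack([cv2.resize(cv2.imread("pics/t3.png")[150:260,215:290],(400,587),interpolation=3),cv2.resize(im2[155:245,220:281],(398,587),interpolation=3)]))
```

```text
top 112 [[248.10000610351562, 190.39999389648438], [249.8000030517578, 182.1999969482422], [265.20001220703125, 185.1999969482422], [263.5, 193.5]]
0.072 [[0.58, 0.034], [0.604, 0.028], [0.593, -0.016], [0.57, -0.01]]
0.08 [[0.578, 0.033], [0.602, 0.028], [0.592, -0.015], [0.568, -0.01]]
0.054 [[0.583, 0.034], [0.607, 0.029], [0.597, -0.016], [0.572, -0.01]]
0.02 [[0.588, 0.035], [0.613, 0.03], [0.603, -0.016], [0.578, -0.011]]
side 148 [[258.8999938964844, 226.8000030517578], [261.20001220703125, 199.60000610351562], [267.5, 200.10000610351562], [265.20001220703125, 227.39999389648438]]
0.072 [[0.576, -0.049], [0.585, 0.043], [0.602, 0.04], [0.592, -0.052]]
0.08 [[0.576, -0.056], [0.585, 0.036], [0.602, 0.033], [0.591, -0.058]]
0.054 [[0.576, -0.035], [0.586, 0.059], [0.603, 0.057], [0.592, -0.037]]
0.02 [[0.577, -0.007], [0.587, 0.09], [0.604, 0.087], [0.593, -0.01]]
```

View pics/c3.png

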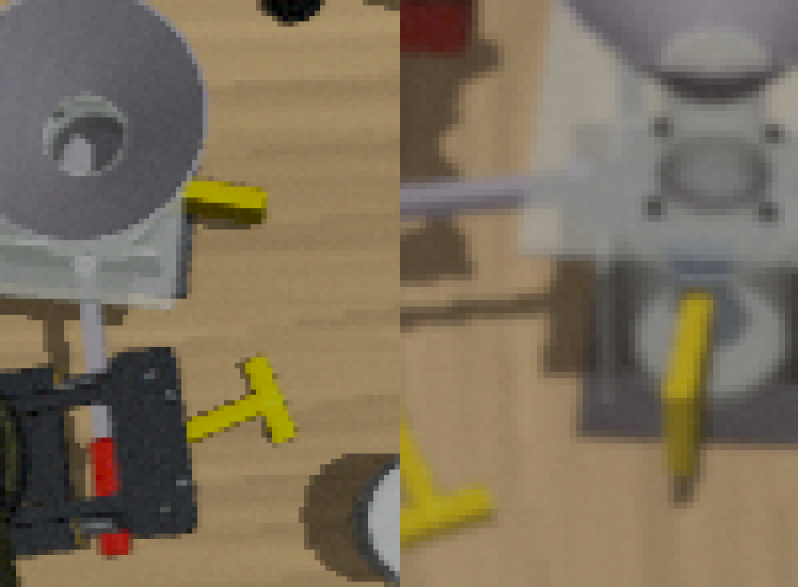

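Run:
```python
from h import *
for z in(.072,.08): print(z,"side out",cast("side",(263.7,214.5),z)[:2].round(4),"side in",cast("side",(266.5,200.5),z)[:2].round(4),"top out",cast("top",(265.1,187.2),z)[:2].round(4),"top in",cast("top",(251,185.5),z)[:2].round(4))
for z in(.02,.03): print(z,"bot",cast("side",(263.4,226.8),z)[:2].round(4))
```

```text
0.072 side out [ 0.5897 -0.009 ] side in [0.5993 0.0392] top out [ 0.5877 -0.0152] top in [0.5937 0.025 ]
0.08 side out [ 0.5894 -0.0158] side in [0.5989 0.032 ] top out [ 0.5863 -0.0151] top in [0.5923 0.0249]
0.02 bot [ 0.5886 -0.0078]
0.03 bot [ 0.5883 -0.0158]
```

Request:
{"method": "play_rows", "body": {"rows": [[0,0,-0.01,0.03,0],[0,0.0212,-0.027,0,10.5],[0,0.0212,-0.027,0,10.5],[0,0.0212,-0.027,0,10.5],[0,0.0212,-0.027,0,10.5],[0,0.0212,-0.027,0,10.5],[0,0.0212,-0.027,0,10.5],[0,0.0212,-0.027,0,10.5],[0,0,0,0,0],[0,0,0,0,0]]}}

```text
clock: 7.6
tcp_pos: [0.5844, -0.0822, 0.2559]
ee_rot: [[0.179, 0.984, 0.0], [0.984, -0.179, 0.001], [0.001, 0.0, -1.0]]
force: [0.6, 0.6, 0.4]
grip_width: 0.503
finger_force: 0.0
```

Request:
{"method": "play_rows", "body": {"rows": [[0,0,0,-0.055,0],[0,0,0,-0.055,0],[0,0,0,-0.055,0],[0,0,0,-0.055,0],[0,0.001,0.02,0,0],[0,0.002,0.02,0,0],[0,0,0,0,0],[0,0,0,0,0]]}}

```text
clock: 8.6
tcp_pos: [0.5891, -0.0427, 0.0377]
ee_rot: [[0.177, 0.984, 0.003], [0.984, -0.177, -0.001], [-0.001, 0.004, -1.0]]
force: [0.8, 0.7, -0.2]
grip_width: 0.499
finger_force: 0.0
```

Run:
```python
from h import *
a=robot.capture("top");b=robot.capture("side")
print(robot.sense()["tcp_pos"],proj("side",robot.sense()["tcp_pos"]))
cv2.imwrite("pics/g4.png",np.hstack([cv2.resize(a[140:240,210:310],(400,400),interpolation=3),cv2.resize(b[170:270,215:315],(400,400),interpolation=3)]))
```

```text
[ 0.58830431 -0.04377376  0.03673279] [263.86143166 233.59153714]
```

View pics/g4.png

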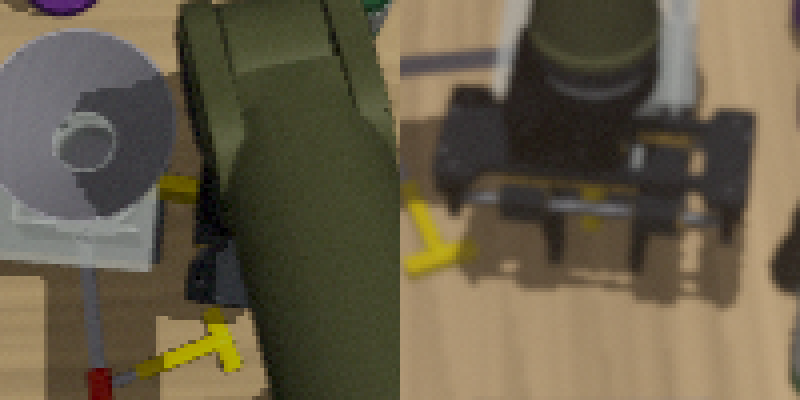

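The yellow tab at (593,215) sits midway between the fingers at (550,640). I'll advance gently.

Request:
{"method": "play_rows", "body": {"rows": [[0,0.001,0.012,0,0],[0,0.001,0.005,0,0],[0,0,0.004,0,0],[0,0,0,0,0],[0,0,0,0,0]]}}

```text
clock: 9.32
tcp_pos: [0.5895, -0.022, 0.0355]
ee_rot: [[0.178, 0.984, -0.0], [0.984, -0.178, -0.0], [-0.0, -0.0, -1.0]]
force: [-0.0, -0.4, -0.2]
grip_width: 0.499
finger_force: 0.0
```

Request:
{"method": "play_rows", "body": {"rows": [[0,0,0.003,0,0],[0,0,0,0,0],[0,0,0.002,0,0],[0,0,0,0,0]]}}

```text
clock: 9.82
tcp_pos: [0.5896, -0.0184, 0.0356]
ee_rot: [[0.179, 0.984, -0.0], [0.984, -0.179, -0.001], [-0.001, 0.0, -1.0]]
force: [-1.4, -5.2, 0.3]
grip_width: 0.496
finger_force: 0.0
```

Request:
{"method": "play_rows", "body": {"rows": [[0,0,-0.001,0,0],[1,0,0,0,0],[1,0,0,0,0],[1,0,0,0,0],[1,0,0,0,0],[1,0,0,0,0]]}}

```text
clock: 10.58
tcp_pos: [0.5895, -0.0182, 0.0355]
ee_rot: [[0.178, 0.984, -0.0], [0.984, -0.178, -0.0], [-0.0, -0.0, -1.0]]
force: [-0.1, -5.4, -0.1]
grip_width: 0.134
finger_force: 30.0
```

Gripped (11.7 mm). I'll pull out 40 mm along the plate, then regrip nearer the cup.

Request:
{"method": "play_rows", "body": {"rows": [[1,-0.001,-0.007,0,0],[1,-0.001,-0.007,0,0],[1,-0.001,-0.007,0,0],[1,-0.001,-0.007,0,0],[1,-0.001,-0.007,0,0],[1,-0.001,-0.005,0,0],[1,0,0,0,0],[1,0,0,0,0]]}}

```text
clock: 11.58
tcp_pos: [0.5836, -0.0583, 0.0356]
ee_rot: [[0.178, 0.984, 0.0], [0.984, -0.178, -0.001], [-0.001, 0.0, -1.0]]
force: [-0.6, -1.4, -0.4]
grip_width: 0.133
finger_force: 29.9
```

Run:
```python
from h import *
a=robot.capture("top");b=robot.capture("side")
print(robot.sense()["tcp_pos"])
cv2.imwrite("pics/p5.png",np.hstack([cv2.resize(a[140:240,210:310],(400,400),interpolation=3),cv2.resize(b[160:260,215:315],(400,400),interpolation=3)]))
```

```text
[ 0.58361642 -0.0578915   0.03561194]
```

View pics/p5.png

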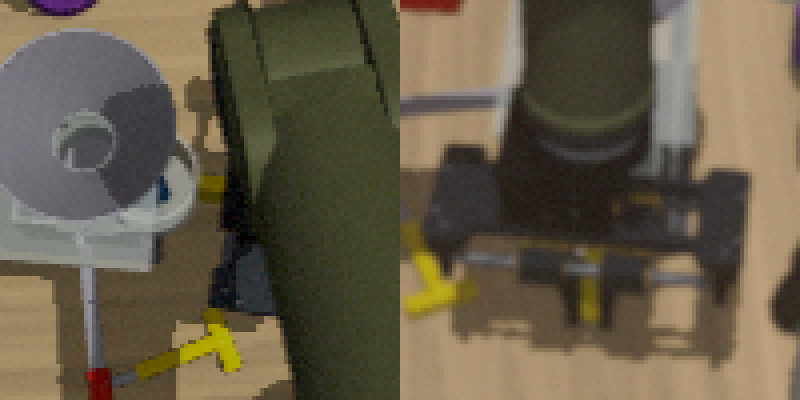

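The cup followed (rim visible at (165,190), caps inside). Regripping deeper.

Request:
{"method": "play_rows", "body": {"rows": [[0,0,0,0,0],[0,0,0,0,0],[0,0,0,0,0],[0,0.0015,0.01,0,0],[0,0.0015,0.01,0,0],[0,0.002,0.01,0,0],[0,0,0,0,0],[1,0,0,0,0],[1,0,0,0,0],[1,0,0,0,0],[1,0,0,0,0],[1,0,0,0,0]]}}

```text
clock: 13.18
tcp_pos: [0.5883, -0.0282, 0.0356]
ee_rot: [[0.178, 0.984, -0.001], [0.984, -0.178, -0.001], [-0.001, -0.0, -1.0]]
force: [-1.0, -1.2, 1.3]
grip_width: 0.138
finger_force: 29.9
```

Request:
{"method": "play_rows", "body": {"rows": [[1,0,0,0.004,0],[1,-0.001,-0.008,0,0],[1,-0.001,-0.008,0,0],[1,-0.001,-0.008,0,0],[1,-0.001,-0.008,0,0],[1,-0.001,-0.008,0,0],[1,-0.001,-0.008,0,0],[1,-0.001,-0.008,0,0],[1,-0.001,-0.005,0,0],[1,0,0,0,0],[1,0,0,0,0]]}}

```text
clock: 14.55
tcp_pos: [0.5807, -0.0883, 0.0396]
ee_rot: [[0.177, 0.984, 0.0], [0.984, -0.177, 0.0], [0.0, 0.0, -1.0]]
force: [-0.6, -0.1, -2.5]
grip_width: 0.134
finger_force: 29.9
```

Run:
```python
from h import *
a=robot.capture("top");b=robot.capture("side")
cv2.imwrite("pics/p6.png",np.hstack([cv2.resize(a[140:240,210:310],(400,400),interpolation=3),cv2.resize(b[160:260,215:315],(400,400),interpolation=3)]))
```

```text
(no output)
```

View pics/p6.png

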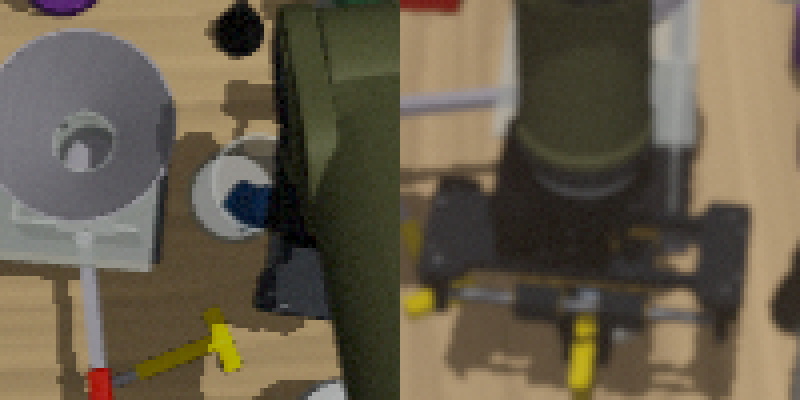

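Cup is fully out with blue caps inside (250,203 in the crop). Lifting and carrying over the gauge to the mat.

Request:
{"method": "play_rows", "body": {"rows": [[1,0,0,0.01,0],[1,0,0,0.02,0],[1,0,0,0.02,0],[1,0,0,0.01,0],[1,-0.001,-0.012,0,0],[1,-0.001,-0.024,0,0],[1,-0.0015,-0.03,0,0],[1,-0.0015,-0.03,0,0],[1,-0.0015,-0.03,0,0],[1,-0.0015,-0.03,0,0],[1,-0.0015,-0.03,0,0],[1,-0.0015,-0.03,0,0],[1,-0.0015,-0.03,0,0],[1,-0.0015,-0.03,0,0],[1,-0.0015,-0.03,0,0],[1,-0.001,-0.026,0,0],[1,-0.001,-0.016,0,0],[1,0,-0.008,0,0],[1,0,0,0,0],[1,0,0,0,0]]}}

```text
clock: 17.15
tcp_pos: [0.5637, -0.4432, 0.0996]
ee_rot: [[0.176, 0.984, 0.0], [0.984, -0.176, 0.001], [0.001, 0.0, -1.0]]
force: [-0.3, 0.4, -2.4]
grip_width: 0.139
finger_force: 29.9
```

Run:
```python
from h import *
a=robot.capture("top");b=robot.capture("side");cv2.imwrite("pics/t7.png",a)
t=robot.sense()["tcp_pos"];c=t+.0635*np.array([.178,.984,0]);print(t,c)
for z in(.07,.15): print(proj("top",[c[0],c[1],z]),proj("side",[c[0],c[1],z]))
cv2.imwrite("pics/p7.png",np.hstack([cv2.resize(a[130:250,330:450],(400,400),interpolation=3),cv2.resize(b[244:384,200:340],(400,400),interpolation=3)]))
```

```text
[ 0.56369872 -0.44342647  0.09979986] [ 0.57500172 -0.38094247  0.09979986]
[392.0468794  188.37995021] [264.70813805 351.93470491]
[402.14413494 183.3972965 ] [264.61784928 335.19139455]
```

View pics/p7.png

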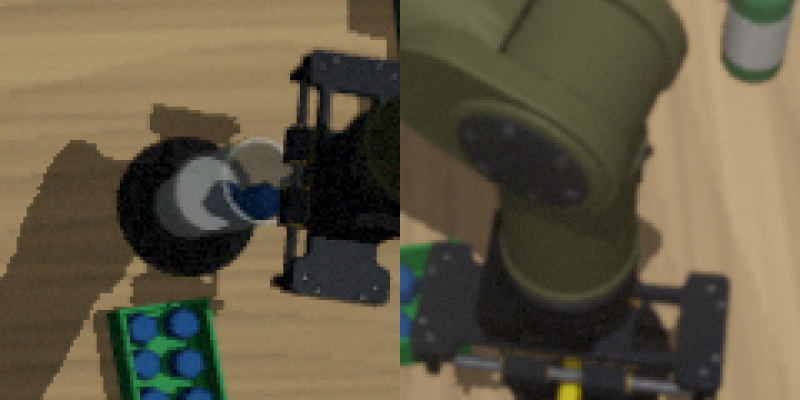

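The cup's base at (208,195) and rim at (250,180) in the crop agree with projections: it is upright and over the mat. Lowering.

Request:
{"method": "play_rows", "body": {"rows": [[1,0,0,-0.015,0],[1,0,0,-0.015,0],[1,0,0,-0.015,0],[1,0,0,-0.01,0],[1,0,0,-0.005,0],[1,0,0,-0.003,0],[1,0,0,-0.002,0],[1,0,0,-0.001,0],[1,0,0,0,0],[1,0,0,0,0]]}}

```text
clock: 18.5
tcp_pos: [0.5628, -0.4451, 0.0385]
ee_rot: [[0.178, 0.984, -0.001], [0.984, -0.178, -0.001], [-0.001, -0.0, -1.0]]
force: [-9.1, 4.0, 17.3]
grip_width: 0.139
finger_force: 33.6
```

Contact is slightly early, probably a few degrees of sag. I'll relax the force, then release.

Request:
{"method": "play_rows", "body": {"rows": [[1,0,0,0.002,0],[1,0,0,0.001,0],[1,0,0,0,0]]}}

```text
clock: 18.88
tcp_pos: [0.5627, -0.4447, 0.0389]
ee_rot: [[0.178, 0.984, -0.001], [0.984, -0.178, -0.0], [-0.0, -0.001, -1.0]]
force: [-5.4, 2.9, 7.8]
grip_width: 0.134
finger_force: 31.2
```

Run:
```python
from h import *
a=robot.capture("top");b=robot.capture("side")
cv2.imwrite("pics/p8.png",np.hstack([cv2.resize(a[130:250,330:450],(400,400),interpolation=3),cv2.resize(b[244:384,200:340],(400,400),interpolation=3)]))
```

```text
(no output)
```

View pics/p8.png

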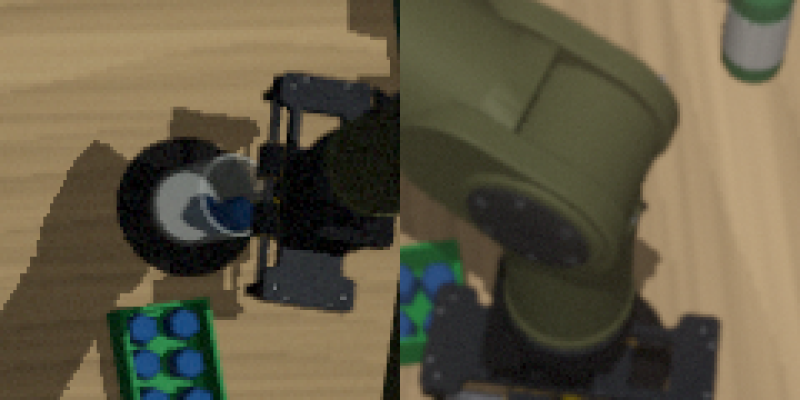

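Base at (188,205) coincides with the mat centre (186,205). Release and back off.

Request:
{"method": "play_rows", "body": {"rows": [[0.4,0,0,0,0],[0,0,0,0,0],[0,0,0,0,0],[0,0,0,0,0],[0,-0.004,-0.02,0,0],[0,-0.004,-0.02,0,0],[0,-0.004,-0.02,0,0],[0,-0.004,-0.02,0,0],[0,-0.002,-0.01,0.03,0],[0,0,0,0.05,0],[0,0,0,0.05,0],[0,0,-0.04,0.03,0],[0,0,-0.04,0,0],[0,0,0,0,0],[0,0,0,0,0]]}}

```text
clock: 20.85
tcp_pos: [0.545, -0.6145, 0.1955]
ee_rot: [[0.178, 0.984, -0.0], [0.984, -0.178, 0.002], [0.002, -0.001, -1.0]]
force: [-0.5, -0.3, 0.1]
grip_width: 0.5
finger_force: 0.0
```

Run:
```python
from h import *
a=robot.capture("top");b=robot.capture("side")
cv2.imwrite("pics/p9.png",np.hstack([cv2.resize(a[110:270,200:440],(450,300),interpolation=3),cv2.resize(b[264:384,200:340],(350,300),interpolation=3)]))
for z in(.004,.084): print(proj("top",[.575,-.382,z]))
m=cv2.inRange(cv2.cvtColor(a,cv2.COLOR_BGR2HSV),np.array((95,100,30)),np.array((125,255,255)))
mm=np.zeros_like(m);mm[165:208,365:415]=m[165:208,365:415];print("blue",cv2.countNonZero(mm))
```

```text
[385.08162057 191.97478955]
[394.07613405 187.55126582]
blue 89
```

View pics/p9.png

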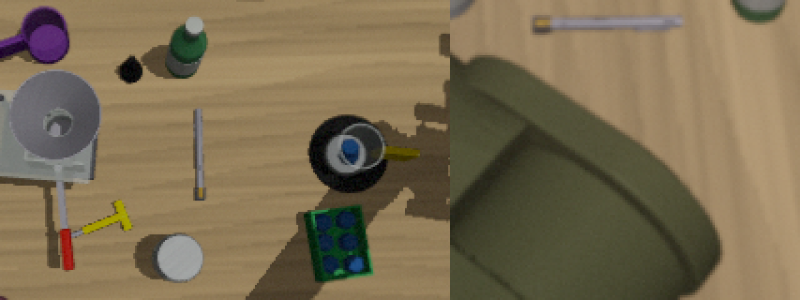

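Cup stands upright: base at (347,153) is on the mat centre, and the rim at pixel (393,188) matches the predicted (394,188). Blue caps are inside, the lever is home and the other things are in place.

```bash
python3 -c "
from station import robot
print(robot.hand_in())"
```

```text
the job is handed in; nothing more can be done
None
```

I handed the job in at about 21 s on the robot's clock: in the last pictures the cup stands upright at the mat's centre with caps inside, the lever is home and the surrounding things have not visibly moved; no verdict came back.

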